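# Fit a graphite plate in the electrode tester and hold its key half down

## Task

Draw the tallest of the three graphite plates straight up out of the white slotted rack, stand it fully home in the empty black slot of the grey tester and let go of it. Then press the round knob of the tester's spring-loaded key half way down, about 8 of its 16 mm, and finish while the gripper is still holding it there, not up and not on its stop. Leave the two shorter plates in the rack and the beaker and brass weight on the bench where they stand.

Things in the scene. Friction and masses are not known exactly. Their poses are not given: they have to be found in the camera images.
- tall_plate: the plate to fit: dark graphite, rectangular, 60 wide (its x) x 8 thick (its y) x 120 tall (its z), 85 to 150 g; origin at the centre of its bottom edge. It stands upright in one of the rack's three slots, its bottom 8 mm above the bench, top edge 128 mm above the bench, 83 mm of it above the rack
- short_plate_a: a shorter graphite plate, 60 x 8 x 80 tall, same axes and origin as the tall one, standing in another slot of the rack (top 88 mm above the bench); to be left there
- short_plate_b: a second short graphite plate, the same size, in the remaining slot; to be left there
- rack: white plastic block fixed to the bench, 90 (x) x 150 (y) x 45 high, origin at the centre of its underside, z up; three slots, each 65 mm along its x and 12 mm across (its y), 37 mm deep, at y = -45, 0 and +45 mm. Each holds one plate, loosely and upright, the plate's x along the rack's x; the plates may sit in any order
- tester: grey plastic tester fixed to the bench, 160 (x) x 190 (y), flat deck 30 mm above the bench, origin at the centre of its underside, z up, -x side towards the robot. On the deck: a black upright socket at y = +55 mm, a spring key at y = -55 mm, a low dial and two small terminals (20 mm) between them
- slot_floor (a point): centre of the floor of the tester's empty slot, 30 mm above the bench, axes as the tester's. The slot is 68 mm along the tester's x and 12 mm across (its y), with walls 25 mm high and a flared mouth that widens to about 24 mm, its lips 32 mm above this point. A plate that is home stands with its bottom edge at this point, its x along the tester's x (either way round)
- key_knob (a point): centre of the top face of the key's round black knob, 36 mm across, 14 mm thick, 75 mm above the bench at rest. The knob is on the end of a brass lever along the tester's x, hinged 100 mm farther from the robot (+x of the tester); pressing it straight down moves it 16 mm down to its stop. It springs back when released. Pushing force at the knob: about 2 N to start, 4.5 N half way, 7 N just before the stop
- test_key (a joint): angle of the key's lever, rad: 0 at rest (up), 0.08 half way (knob 8 mm down), 0.16 on the stop (knob 16 mm down)
- beaker: glass beaker, 72 mm across, 85 mm high, loose on the bench beyond the work; origin at the centre of its underside; leave it alone
- slotted_mass: brass weight, 48 mm across, 44 mm high, loose on the bench between the work and the robot; origin at the centre of its underside; leave it alone
Mind the look-alikes: they are no part of the job. Of the things shaped like the tester, the grey one is meant.

How it is judged:
On the way, in this order (a step that is already met when the one before it is completed fails the run):
1. the tall plate is drawn up clear of the rack, still upright (z of tall_plate in the frame of rack above 0.05 m and angle between tall_plate's own z axis and vertical below 0.5 rad), for 0.1 s.
2. the tall plate stands home in the tester's slot and is let go, the key still up (z of tall_plate in the frame of slot_floor below 0.004 m and horizontal distance between tall_plate and slot_floor below 0.009 m and angle between tall_plate's own z axis and vertical below 0.25 rad and contact force between each of the arm, the fingers and tall_plate below 0.2 N and value of joint test_key below 0.02 rad), for 0.2 s.
At the end, for the whole second after the job is handed in: Gripper holds the knob 5 to 11 mm down (0.05 to 0.11 rad) with over 1 N; tall plate in the tester's slot, within 4 mm of its floor and 9 mm of its centre, tilt under 0.25 rad, not touched by the robot; short plates within 15 mm, beaker and weight within 30 mm of their starts (value of joint test_key between 0.05 and 0.11 rad and contact force between any of the fingers, the arm and test_key above 1 N and z of tall_plate in the frame of slot_floor between -0.004 and 0.004 m and horizontal distance between tall_plate and slot_floor below 0.009 m and angle between tall_plate's own z axis and vertical below 0.25 rad and contact force between each of the arm, the fingers and tall_plate below 0.2 N and distance of each of short_plate_a, short_plate_b from where it was at the start of the episode below 0.015 m and distance of each of beaker, slotted_mass from where it was at the start of the episode below 0.03 m); the arm keeps its last pose, push and grip.
It fails at once if a short plate is pulled out of its place or knocked over (distance of any of short_plate_a, short_plate_b from where it was at the start of the episode above 0.03 m).
It fails at once if the beaker or the brass weight is pushed away or tipped over (distance of any of beaker, slotted_mass from where it was at the start of the episode above 0.04 m or angle between any of beaker, slotted_mass's own z axis and vertical above 0.5 rad).
It also fails if it takes over 48 s, if anything falls off the work surface, if the arm or the gripper's body presses on something with over 40 N, if the wrist force passes 120 N, or if a joint passes its speed limit or range.

## Robot

A 6-joint arm with a two-finger parallel gripper is mounted at the origin on the work surface. World frame = base frame: x ahead of the robot, y to its left, z up, the work surface at z = 0. Lengths are in m, angles in rad, forces in N, time in s.
With the tool pointing down it reaches from about 0.375 to 0.825 m from the base axis. Payload 5.5 kg.
Tool frame: the origin (TCP) lies midway between the tips of the shut fingers; the grasp point (between the pads) lies env.grasp_offset behind it (env.grasp_offset is the distance from the TCP to the grasp point, in m); z points along the fingers, y is the direction in which the jaws open and shut (so a half turn about z gives the same grasp; the last joint's range is limited). The gripper opens to 85 mm and grips with 20 to 120 N. Pads are 22 mm wide; open, the fingers measure 114 mm over their backs; the gripper's body (76 mm by 85 mm) begins 54 mm behind the grasp point. The pads swing forward as they close: fully open they stand 13 mm farther back than shut.
Start: joints at [-1.283, 0.314, -0.047, 1.21, 0, 1.571], TCP at [0.17, -0.575, 0.231] pointing down, gripper open.
Joint ranges: [-2.67, 2.67], [-0.69, 1.73], [-1.03, 1.25], [-2.08, 2.16], [-1.42, 1.45], [-3.14, 3.14]. Speed limits (rad/s): [2.39, 2.39, 3.01, 3.14, 3.14, 3.14].

## Interface

Orientations are given as a rotation vector (axis times angle).
In Python, from plant import env gives the robot as it stands.
- The arm moves only by the tool servo_tool, never from a script. Its arguments are lists of equal length, an entry for each row: "delta_pos": the shift along the world's x, y, z in cm, a list of three; "roll": the turn about the world's z in degrees; "claw": the opening, from -1 (shut) to 1 (fully open). A call has 1 to 20 rows; each row shifts and turns the commanded pose from where the row before left it; what a row does not reach is not made up. A row lasts 1/10 s, in which the tool goes at most 50 mm and 8.59 degrees, less where a joint would pass 70% of its speed; a pose out of reach is approached as far as the arm can. A call is refused whole if a number of a shift passes 5 or a number of a turn 8.59, either way. A call with a gripper value outside its range is refused whole. The fingers move at their own pace and stop on an object; "grip_force" is the grip in N (left out, the last holds). Time passes only in rows, so rows that do not move let the fingers close. It gives the time, the measured TCP pose, the force and the opening at its end, in the units of the state.
- env.get_state(): the state, without advancing time (a new reading comes with each control period).
- env.grab_frame(name): name is "scene" or "side" or "wrist"; returns (picture, depth): 420x560x3 uint8, blue, green, red; 420x560 float32, m along the optical axis (not along the pixel's ray), 0 where there is no reading.
- env.camera_model(name): a dict with "intrinsics" (3x3 intrinsics, pixels), "R" (3x3) and "t" (3): a world point X has camera coordinates R X + t; the wrist camera has in their place "hand_eye" (4x4, takes a point from camera to tool coordinates, whose origin is the TCP and whose axes are the flange's). Camera axes: x right, y down, z forward; pixel columns grow to the right and rows downward; lengths in m; the calibration is good to about 2 mm. A picture is of the moment at which its call begins: read the wrist's pose just before it. camera_model takes no time and is no camera call.
- env.hand_in(): hands the job in, once; it reports no verdict.
The state is a dict: "time_s": time; "q": joint angles; "dq": joint speeds; "joint_torque": joint torques, N m; "tcp_pos": TCP position; "tool_rot": TCP orientation; "contact_force": force on the tool from outside, world axes, zero at the start; "torque": the same for the moment, N m; "finger_gap": finger opening in m.
Only numpy, scipy, OpenCV 4.12 (cv2) and the standard library are available. Lean on these libraries where they do the work, as an engineer would, in place of code of your own. Each camera call takes 0.05 s, during which the arm holds its last target.

## Working session

There is one attempt and no reset: what is moved stays moved. The work goes in short steps, Python scripts to look and compute and a tool call to move; the robot and the scene stay as the last step left them, time stands still between calls to the robot, and variables do not carry over. Pictures are saved under pics/ and viewed, and the job is handed in when it is done.

Besides the shell and the picture viewer there is one more tool, called as name(argument=value, ...), one argument or row to a line, values as JSON. servo_tool: Moves the arm, as the interface text tells. Its arguments: {"type":"object","properties":{"delta_pos":{"type":"array"},"roll":{"type":"array"},"claw":{"type":"array"},"grip_force":{"type":"number"}},"required":["delta_pos","roll","claw"]}

```bash
ls; mkdir -p pics
python3 - <<'E'
from plant import env
import cv2,numpy as np
print(env.get_state()); print(env.grasp_offset)
for n in ["scene","side","wrist"]:
    p,d=env.grab_frame(n); cv2.imwrite(f"pics/{n}0.png",p); np.save(f"pics/{n}0.npy",d)
    print(n,env.camera_model(n), (d>0).mean())
E
```

```text
pics
{'time_s': 0.0, 'q': array([-1.28299709e+00,  3.14250621e-01, -4.80600702e-02,  1.21017698e+00,
       -3.07163245e-05,  1.57080133e+00]), 'dq': array([ 0.00067595, -0.00105557, -0.00115679,  0.00094189, -0.00061319,
        0.00111353]), 'joint_torque': array([-3.58766520e-03, -5.39589679e+01,  3.39748907e+01,  1.92556152e-02,
       -5.85029829e-04, -2.38329164e-06]), 'tcp_pos': array([ 0.17013697, -0.57478868,  0.23042813]), 'tool_rot': array([-3.10747100e+00, -4.50268269e-01,  4.28516992e-04]), 'contact_force': array([-0.06090689, -1.53780238, -0.3138071 ]), 'torque': array([-0.0001366 , -0.00795572, -0.01228205]), 'finger_gap': 0.08570763978105235}
0.0187
scene {'intrinsics': array([[466.93317494,   0.        , 274.74081888],
       [  0.        , 466.93317494, 203.12653185],
       [  0.        ,   0.        ,   1.        ]]), 'R': array([[ 0.68710932,  0.72650836, -0.00814792],
       [ 0.5093177 , -0.48963416, -0.7077103 ],
       [-0.51814695,  0.48212446, -0.70645576]]), 't': array([-0.36364687, -0.21475284,  1.28577463])} 0.9960119047619047
side {'intrinsics': array([
[... 216 characters left out ...]
1303,  0.54693752, -0.80831507],
       [ 0.29767363, -0.75150821, -0.58874938]]), 't': array([0.48294785, 0.15386157, 0.88085059])} 0.9960884353741497
wrist {'intrinsics': array([[370.59478237,   0.        , 278.01099275],
       [  0.        , 370.59478237, 209.98889308],
       [  0.        ,   0.        ,   1.        ]]), 'hand_eye': array([[-2.52187281e-04, -9.49212698e-01, -3.14635011e-01,
         8.06030569e-02],
       [ 9.99999915e-01, -3.41882379e-04,  2.29891251e-04,
        -1.98761072e-04],
       [-3.25783861e-04, -3.14634926e-01,  9.49212704e-01,
        -1.42065645e-01],
       [ 0.00000000e+00,  0.00000000e+00,  0.00000000e+00,
         1.00000000e+00]])} 0.9960331632653061
```

View pics/scene0.png

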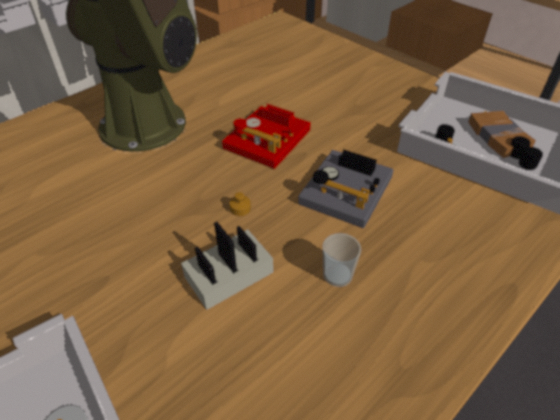

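View pics/side0.png

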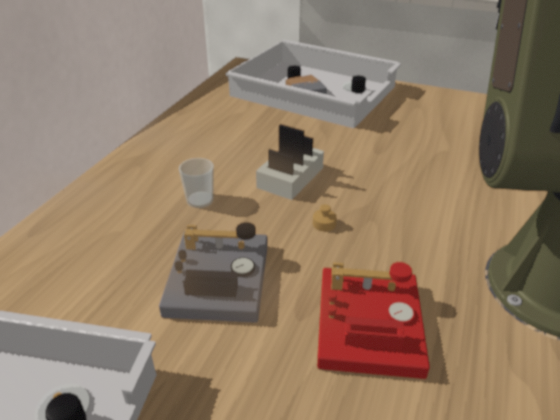

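View pics/wrist0.png

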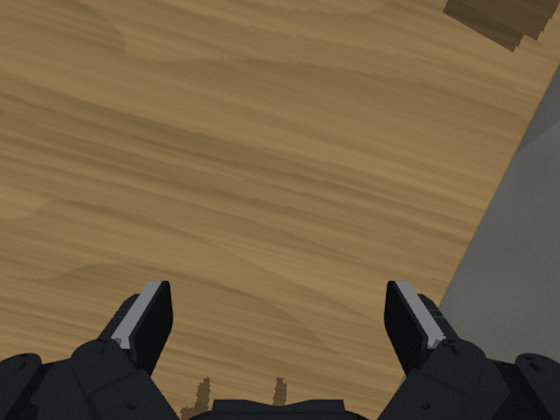

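The scene view shows the white rack near (228,265), with the tall plate in the middle slot near (227,247). The grey tester is at (347,187) and the red look-alike at (267,135). Next I'll measure these from the depth of both fixed cameras.

```bash
cat > h.py <<'E'
import numpy as np,cv2
from scipy.spatial.transform import Rotation as Ro
def model(env,n,st=None):
    m=env.camera_model(n)
    K=m["intrinsics"]
    if n=="wrist":
        T=np.eye(4);T[:3,:3]=Ro.from_rotvec(st["tool_rot"]).as_matrix();T[:3,3]=st["tcp_pos"]
        C=T@m["hand_eye"]; return K,C[:3,:3],C[:3,3]
    R=m["R"];return K,R.T,-R.T@m["t"]
def cloud(M,d):
    K,R,c=M;v,u=np.mgrid[:d.shape[0],:d.shape[1]]
    r=np.stack([(u-K[0,2])/K[0,0],(v-K[1,2])/K[1,1],np.ones_like(d)],-1)
    return (r*d[...,None])@R.T+c
def plane(M,uv,z):
    K,R,c=M;uv=np.atleast_2d(np.asarray(uv,float))
    r=np.c_[(uv[:,0]-K[0,2])/K[0,0],(uv[:,1]-K[1,2])/K[1,1],np.ones(len(uv))]@R.T
    return c+r*((z-c[2])/r[:,2])[:,None]
def proj(M,X):
    K,R,c=M;p=(np.atleast_2d(X)-c)@R@K.T;return p[:,:2]/p[:,2:]
E
python3 - <<'E'
from plant import env
from h import *
for n,box in [("scene",(170,90,420,320)),("side",(150,110,450,390))]:
    p=cv2.imread(f"pics/{n}0.png");d=np.load(f"pics/{n}0.npy");M=model(env,n)
    P=cloud(M,d)
    hsv=cv2.cvtColor(p,cv2.COLOR_BGR2HSV)
    x0,y0,x1,y1=box
    big=cv2.resize(p[y0:y1,x0:x1],None,fx=2.1,fy=2.1,interpolation=cv2.INTER_CUBIC);cv2.imwrite(f"pics/{n}0big.png",big)
    for nm,pts in (("scene",[(227,247),(205,265),(247,243),(347,187),(320,177),(357,163),(240,205),(340,260),(267,135),(450,300),(250,320)]),("side",[(290,140),(283,160),(217,275),(246,230),(212,275),(323,215),(198,185),(230,350)])):
        if nm==n:
            for u,v in pts: print(n,(u,v),P[v,u].round(3))
E
```

```text
scene (227, 247) [ 0.571 -0.157  0.105]
scene (205, 265) [ 0.559 -0.201  0.08 ]
scene (247, 243) [ 0.573 -0.112  0.08 ]
scene (347, 187) [0.589 0.161 0.058]
scene (320, 177) [0.537 0.13  0.073]
scene (357, 163) [0.549 0.243 0.055]
scene (240, 205) [ 0.445 -0.025  0.029]
scene (340, 260) [0.69  0.028 0.013]
scene (267, 135) [0.334 0.159 0.063]
scene (450, 300) [0.89  0.111 0.003]
scene (250, 320) [ 0.662 -0.187  0.001]
side (290, 140) [ 0.555 -0.146  0.1  ]
side (283, 160) [ 0.555 -0.102  0.074]
side (217, 275) [0.535 0.241 0.056]
side (246, 230) [0.53  0.139 0.074]
side (212, 275) [0.543 0.244 0.056]
side (323, 215) [ 0.433 -0.009  0.028]
side (198, 185) [0.686 0.034 0.063]
side (230, 350) [0.471 0.331 0.002]
```

View pics/scene0big.png

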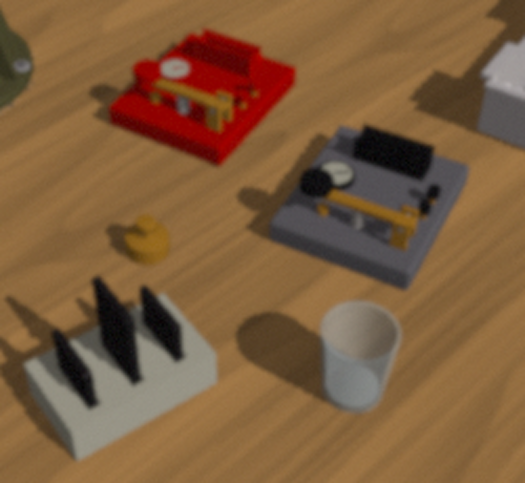

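View pics/side0big.png

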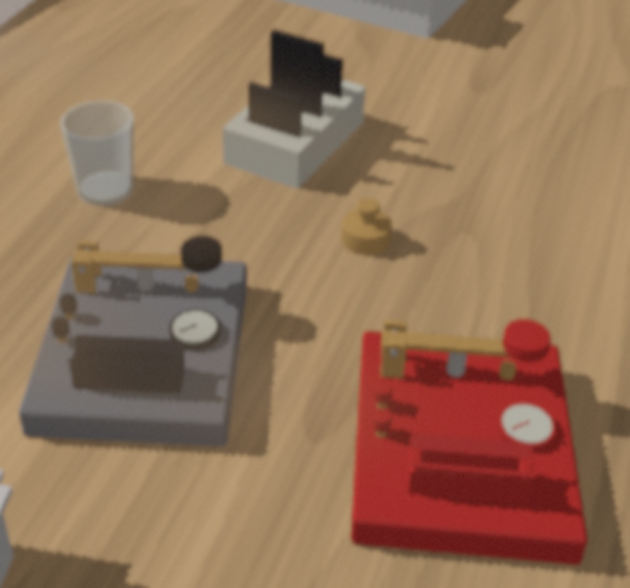

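The tall plate is in the middle slot, around (0.565,-0.15), with a short plate on each side. Next: yaw and centre estimates from masked points.

```bash
cat > fit.py <<'E'
from plant import env
from h import *
def fit(n,p,P,lbl=""):
    hsv=cv2.cvtColor(p,cv2.COLOR_BGR2HSV);Z=P[...,2]
    def rect(m,name):
        m=cv2.morphologyEx(m.astype(np.uint8),cv2.MORPH_OPEN,np.ones((2,2)))
        k,l,s,c=cv2.connectedComponentsWithStats(m)
        for i in range(1,k):
            if s[i,4]<25: continue
            q=P[l==i]
            r=cv2.minAreaRect((q[:,:2]*1000).astype(np.float32))
            print(lbl,n,name,s[i,4],"c",np.round(r[0],1),"size",np.round(r[1],1),"ang",round(r[2],1),"z",np.percentile(q[:,2],[2,98]).round(4),"px",c[i].round())
    roi=(P[...,0]>.4)&(P[...,0]<.75)
    dark=hsv[...,2]<90
    rk=(P[...,1]<-.0)&roi
    rect(rk&dark&(Z>.055),"plates")
    rect(rk&(Z>.038)&(Z<.052)&(hsv[...,1]<70)&(hsv[...,2]>90),"racktop")
    t=(P[...,1]>.03)&roi
    rect(t&(Z>.023)&(Z<.037)&(hsv[...,1]<90),"deck")
    rect(t&(Z>.045)&(Z<.085)&dark,"socket/knob")
if __name__=="__main__":
    for n in ["scene","side"]:
        p=cv2.imread(f"pics/{n}0.png");d=np.load(f"pics/{n}0.npy");fit(n,p,cloud(model(env,n),d))
    s=env.get_state();print(Ro.from_rotvec(s["tool_rot"]).as_matrix().round(2))
E
python3 fit.py
```

```text
scene plates 535 c [ 728.8 -271.4] size [ 33.1 703.2] ang 54.7 z [0.045  0.1297] px [226. 246.]
 scene plates 291 c [ 760.9 -247.7] size [ 33.8 678.7] ang 54.0 z [0.0453 0.0897] px [247. 242.]
 scene plates 280 c [ 746.8 -298. ] size [ 27.5 644.9] ang 62.1 z [0.0447 0.09  ] px [205. 264.]
 scene racktop 1760 c [ 724.8 -302. ] size [171.6 658. ] ang 47.5 z [0.0348 0.0475] px [228. 270.]
 scene racktop 100 c [721.5 -17.2] size [47.9 13. ] ang 39.0 z [0.0343 0.0498] px [338. 274.]
 scene racktop 512 c [ 733.8 -455. ] size [574.  105.2] ang 9.2 z [0.0338 0.0498] px [ 27. 352.]
 scene deck 439 c [758.6 128.4] size [ 263.9 1266.4] ang 12.6 z [0.0196 0.0366] px [492. 104.]
 scene deck 34 c [520.5 583.8] size [ 2.8 82.2] ang 12.2 z [0.0117 0.0264] px [427. 113.]
 scene deck 340 c [841.2 101.7] size [  90.9 1180.4] ang 13.7 z [0.0251 0.0376] px [501. 130.]
 scene deck 45 c [634.  468.5] size [26.5 89.8] ang 29.0 z [0.0224 0.0752] px [441. 139.]
 scene deck 365 c [874.5  19.3] size [190.9 988.5] ang 28.4 z [0.0206 0.0361] px [441. 159.]
 scene deck 2621 c [ 725.8 -103.9] size [187.9 912.9] ang
[... 1603 characters left out ...]
 216. ] size [ 8.6 44. ] ang 32.1 z [0.0286 0.0509] px [177. 258.]
 side deck 600 c [457.3 551.5] size [116.6 615.2] ang 60.0 z [0.0207 0.0362] px [ 80. 352.]
 side deck 187 c [547.4 437.8] size [ 8.7 97.3] ang 18.3 z [0.0166 0.035 ] px [144. 385.]
 side deck 47 c [417.9 629.5] size [ 11.  469.1] ang 56.0 z [0.0106 0.084 ] px [ 82. 415.]
 side socket/knob 259 c [389.6 433.6] size [ 30.4 727.8] ang 25.3 z [0.0301 0.0773] px [246. 232.]
 side socket/knob 941 c [405.3 502.4] size [ 85.8 622. ] ang 28.3 z [0.042  0.0622] px [212. 281.]
 side socket/knob 695 c [429.4 640.6] size [ 40.6 476. ] ang 56.2 z [0.044  0.0515] px [ 64. 407.]
[[ 0.96  0.28 -0.  ]
 [ 0.28 -0.96  0.  ]
 [-0.   -0.   -1.  ]]
```

servo_tool(
  delta_pos=[
    [3,3.3,0.5],
    [3,3.3,0.5],
    [3,3.3,0.5],
    [3,3.3,0.5],
    [3,3.3,0.5],
    [3,3.3,0.5],
    [3,3.3,0.5],
    [3,3.3,0.5],
    [3,3.3,0.5],
    [3,3.3,0.5],
    [3,3.3,0.5],
    [3,3.3,0.5],
    [0,2,0],
    [0,0,0],
    [0,0,0],
  ],
  roll=[-2,-2,-2,-2,-2,-2,-2,-2,-2,-2,-2,-2,-1,0,0],
  claw=[1,1,1,1,1,1,1,1,1,1,1,1,1,1,1],
)

```text
time_s: 1.65
tcp_pos: [0.5301, -0.1592, 0.291]
tool_rot: [3.133, -0.231, -0.001]
contact_force: [-0.4, -1.0, 0.5]
finger_gap: 0.0851
```

```bash
cat > snap.py <<'E'
import sys,pickle
from plant import env
from h import *
n,tag=sys.argv[1:3]
s=env.get_state();p,d=env.grab_frame(n)
cv2.imwrite(f"pics/{tag}.png",p);pickle.dump((model(env,n,s),p,d,s),open(f"pics/{tag}.pkl","wb"))
print(s["time_s"],s["tcp_pos"].round(4),Ro.from_rotvec(s["tool_rot"]).as_matrix()[:,0].round(4),s["contact_force"].round(2),s["finger_gap"])
E
python3 snap.py wrist w1
```

```text
1.65 [ 0.5301 -0.1592  0.291 ] [ 9.892e-01 -1.467e-01 -6.000e-04] [-0.39 -1.    0.47] 0.08511721521677398
```

View pics/w1.png

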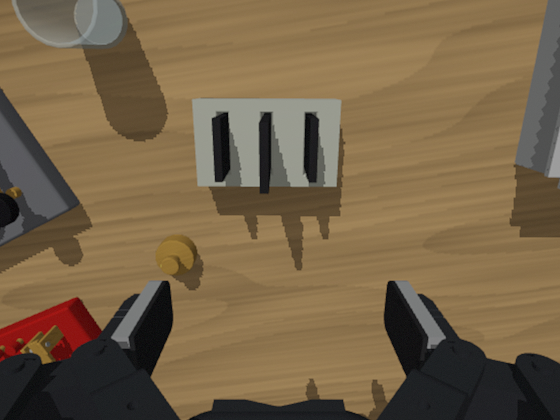

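The rack is in view with its top corners near (193,100), (341,100), (340,187) and (198,186), and the tall plate in the middle at (265,152). I'll crop in and measure.

```bash
cat > rk.py <<'E'
import pickle,sys
from h import *
tag=sys.argv[1]
M,p,d,s=pickle.load(open(f"pics/{tag}.pkl","rb"))
P=cloud(M,d);hsv=cv2.cvtColor(p,cv2.COLOR_BGR2HSV);Z=P[...,2]
tcp=s["tcp_pos"][:2]
near=(abs(P[...,0]-.57)<.1)&(abs(P[...,1]+.155)<.12)
def rect(m,name,uv=None,z=None):
    q=P[m]; q=q[np.abs(q-np.median(q,0)).max(1)<.12]
    r=cv2.minAreaRect((q[:,:2]*1000).astype(np.float32))
    print(name,m.sum(),"c",np.round(r[0],1),"size",np.round(r[1],1),"ang",round(r[2],2),"z med",np.median(q[:,2]).round(4))
rect(near&(Z>.04)&(Z<.05),"racktop")
for zz,nm in ((.128,"tall"),(.088,"short")):
    m=(near&(abs(Z-zz)<.003)).astype(np.uint8)
    k,l,st,c=cv2.connectedComponentsWithStats(m)
    for i in range(1,k):
        if st[i,4]>15: rect(l==i,nm+str(st[i,:4]))
c=np.median(np.argwhere(near&(abs(Z-.05)<.01)),0).astype(int)
v0,u0=max(c[0]-90,0),max(c[1]-110,0)
cv2.imwrite(f"pics/{tag}z.png",cv2.resize(p[v0:v0+170,u0:u0+220],None,fx=3.4,fy=3.4,interpolation=cv2.INTER_NEAREST));print(u0,v0)
E
python3 rk.py w1
```

```text
racktop 9656 c [ 555.9 -151.4] size [150.5  89.6] ang 81.55 z med 0.0443
tall[259 121  10  72] 658 c [ 556.4 -151. ] size [ 7.5 59.2] ang 81.05 z med 0.1273
short[212 117  12  65] 567 c [ 562.9 -106.9] size [ 8.3 59.8] ang 81.25 z med 0.0872
short[309 118  11  64] 554 c [ 549.3 -195.7] size [ 8.1 59.1] ang 81.21 z med 0.0873
163 49
```

View pics/w1z.png

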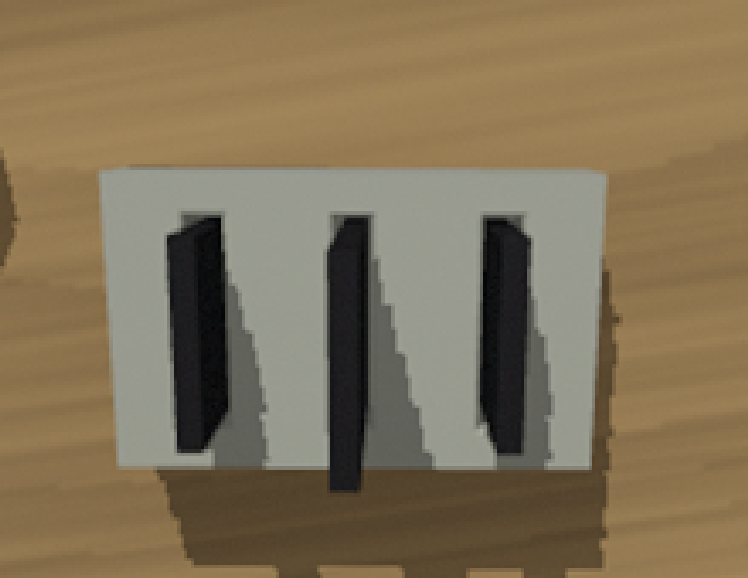

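Sizes and heights match (150×90 top, 59×7.5 tall plate at z 0.127). Before gripping, I'll take a look at the tester.

servo_tool(
  delta_pos=[
    [0,4.7,0],
    [0,4.7,0],
    [0,4.7,0],
    [0,4.7,0],
    [0,4.7,0],
    [0,4.7,0],
    [0,4.8,0],
    [0,0,0],
    [0,0,0],
  ],
  roll=[0,0,0,0,0,0,0,0,0],
  claw=[1,1,1,1,1,1,1,1,1],
)

```text
time_s: 2.6
tcp_pos: [0.5248, 0.0493, 0.2913]
tool_rot: [-3.036, -0.044, 0.005]
contact_force: [-0.2, 0.1, 0.1]
finger_gap: 0.0856
```

```bash
python3 snap.py wrist w2
```

```text
2.6 [0.5248 0.0493 0.2913] [ 0.9996  0.0292 -0.0017] [-0.25  0.11  0.07] 0.08559770886836525
```

View pics/w2.png

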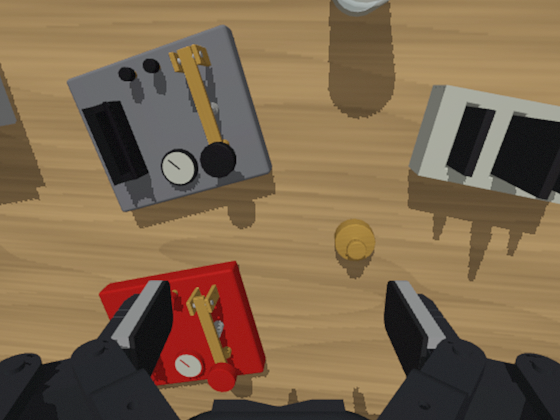

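The whole grey tester is visible. The socket is at about (117,143), the knob at (218,159) and the deck corners near (68,80), (228,27), (270,170) and (123,210). Measuring from these.

```bash
cat > ts.py <<'E'
import pickle,sys
from h import *
tag=sys.argv[1]
M,p,d,s=pickle.load(open(f"pics/{tag}.pkl","rb"))
P=cloud(M,d);hsv=cv2.cvtColor(p,cv2.COLOR_BGR2HSV);Z=P[...,2]
near=(abs(P[...,0]-.59)<.15)&(abs(P[...,1]-.19)<.16)
def rect(m,name):
    q=P[m];r=cv2.minAreaRect((q[:,:2]*1000).astype(np.float32))
    print(name,m.sum(),"c",np.round(r[0],1),"size",np.round(r[1],1),"ang",round(r[2],2),"z",np.percentile(q[:,2],[5,50,95]).round(4))
def comps(m,nm,mn):
    k,l,st,c=cv2.connectedComponentsWithStats(m.astype(np.uint8))
    for i in range(1,k):
        if st[i,4]>mn: rect(l==i,nm+str(st[i,:4]))
comps(near&(abs(Z-.03)<.006)&(hsv[...,1]<80),"deck",1500)
comps(near&(Z>.052)&(Z<.066)&(hsv[...,2]<80)&(hsv[...,1]<120),"socket",60)
comps(near&(abs(Z-.075)<.004)&(hsv[...,2]<80),"knob",60)
E
python3 ts.py w2
python3 - <<'E'
import cv2;p=cv2.imread('pics/w2.png');cv2.imwrite('pics/w2z.png',cv2.resize(p[20:220,60:280],None,fx=2.9,fy=2.9,interpolation=cv2.INTER_NEAREST))
E
```

```text
deck[ 67  24 204 188] 16678 c [559.4 199.7] size [160.1 189.7] ang 18.23 z [0.0276 0.0292 0.0306]
socket[ 82 101  59  84] 1714 c [542.1 252.2] size [83.5 30.8] ang 17.78 z [0.0528 0.0571 0.0615]
knob[200 142  36  36] 957 c [533.4 133.4] size [34.4 34.8] ang 27.79 z [0.0727 0.0743 0.0754]
```

View pics/w2z.png

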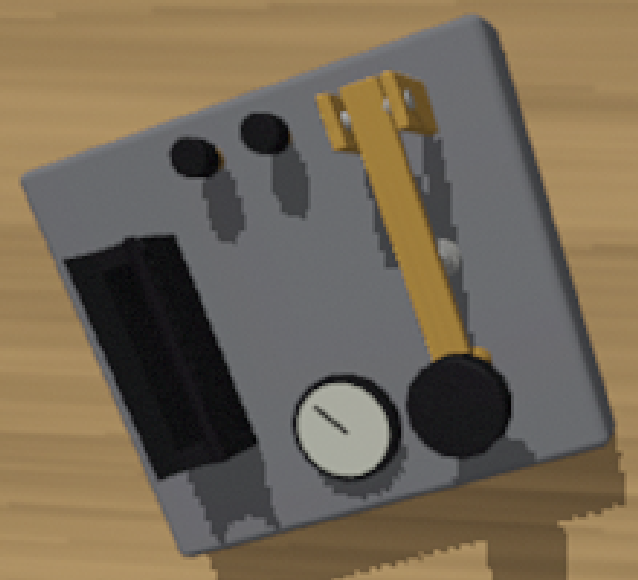

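Tester: centre (0.559,0.200), yaw about 18°, slot at (0.542,0.252), knob at (0.533,0.133,0.075). In the tester frame these come out at y=±55 mm as they should. Now back above the tall plate.

servo_tool(
  delta_pos=[
    [0.3,-2,0],
    [0.3,-2,0],
    [0.3,-2,0],
    [0.3,-2,0],
    [0.3,-2,0],
    [0.3,-2,-1],
    [0.3,-2,-2],
    [0.3,-2,-2],
    [0.3,-2,-2],
    [0.3,-2,-2],
    [0,0,-2],
    [0,0,0],
    [0,0,0],
  ],
  roll=[-1,-1,-1,-1,-1,-1,-1,-1,-1,-1,-0.6,0,0],
  claw=[1,1,1,1,1,1,1,1,1,1,1,1,1],
)

```text
time_s: 3.95
tcp_pos: [0.5543, -0.1502, 0.1816]
tool_rot: [-3.026, 0.236, -0.009]
contact_force: [0.3, -0.6, 0.7]
finger_gap: 0.0854
```

```bash
python3 snap.py wrist w3; python3 rk.py w3
```

```text
3.95 [ 0.5543 -0.1502  0.1816] [ 0.9879 -0.1551 -0.0025] [ 0.32 -0.58  0.72] 0.0853616091404869
racktop 15918 c [ 555.8 -151. ] size [150.8  90.7] ang 81.25 z med 0.0443
tall[283 181  15  99] 1356 c [ 555.9 -151.3] size [ 7.7 60.1] ang 81.33 z med 0.1273
short[221 165  16  84] 993 c [ 562.7 -106.8] size [ 8.5 60.3] ang 81.12 z med 0.0872
short[289 166  12   3] 20 c [ 585.4 -155.9] size [7.2 0.5] ang 81.85 z med 0.0883
short[354 167  18  88] 1087 c [ 549.1 -195.5] size [ 8.1 60.2] ang 81.33 z med 0.0873
short[300 181   1  24] 24 c [ 568.2 -157.1] size [ 0.1 16.5] ang 81.53 z med 0.0888
200 93
```

View pics/w3.png

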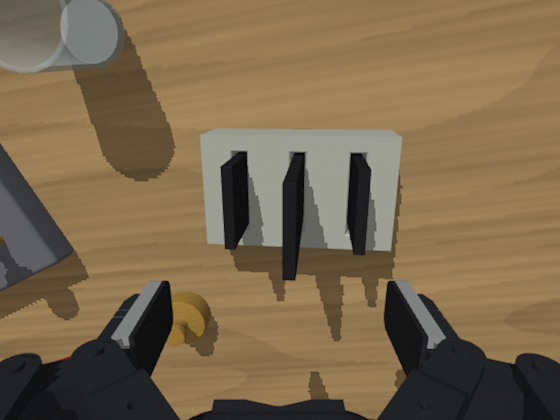

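The second wrist view agrees: plate (0.556,-0.151), yaw -8.7°. Descending and gripping.

servo_tool(
  delta_pos=[
    [0.2,-0.1,-2],
    [0,0,-2],
    [0,0,-2],
    [0,0,-1.6],
    [0,0,-1],
    [0,0,0],
    [0,0,0],
    [0,0,0],
    [0,0,0],
    [0,0,0],
    [0,0,0],
  ],
  roll=[0,0,0,0,0,0,0,0,0,0,0],
  claw=[0.5,0.5,0.5,0.5,0.5,0.5,-1,-1,-1,-1,-1],
  grip_force=40,
)

```text
time_s: 5.1
tcp_pos: [0.5572, -0.1532, 0.0962]
tool_rot: [-3.033, 0.236, -0.011]
contact_force: [-1.1, -6.6, 2.4]
finger_gap: 0.0079
```

```bash
python3 snap.py wrist w4;python3 snap.py side s4
```

```text
5.1 [ 0.5572 -0.1532  0.0962] [ 9.880e-01 -1.547e-01 -3.000e-04] [-1.1  -6.55  2.37] 0.00789986848053213
5.15 [ 0.5572 -0.1533  0.0962] [ 9.879e-01 -1.548e-01 -2.000e-04] [-1.34 -6.57  3.3 ] 0.007882456254037069
```

View pics/w4.png

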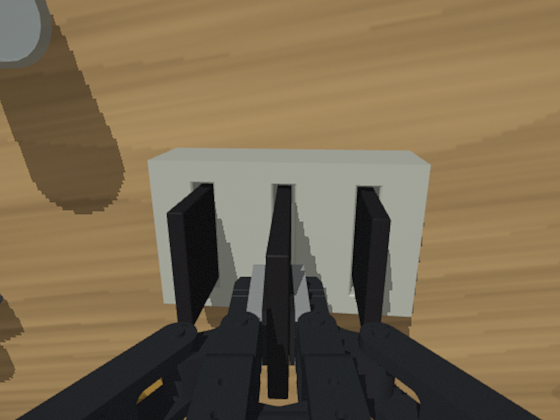

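Gripped: gap 7.9 mm, with a side load of 6.6 N. I'll relieve that slightly and draw the plate straight up.

servo_tool(
  delta_pos=[
    [0,-0.2,0],
    [0,0,0],
    [0,0,1],
    [0,0,2],
    [0,0,2],
    [0,0,2],
    [0,0,2],
    [0,0,2],
    [0,0,2],
    [0,0,0],
    [0,0,0],
  ],
  roll=[0,0,0,0,0,0,0,0,0,0,0],
  claw=[-1,-1,-1,-1,-1,-1,-1,-1,-1,-1,-1],
)

```text
time_s: 6.3
tcp_pos: [0.5569, -0.1525, 0.2251]
tool_rot: [-3.027, 0.234, -0.011]
contact_force: [-0.1, -0.2, -1.7]
finger_gap: 0.0071
```

```bash
python3 snap.py side s5; python3 snap.py scene c5
```

```text
6.3 [ 0.5569 -0.1525  0.2251] [ 0.9881 -0.1539 -0.0012] [-0.09 -0.16 -1.67] 0.007065908546767446
6.35 [ 0.5564 -0.1523  0.2243] [ 0.9881 -0.154  -0.0028] [-0.53  0.35 -1.53] 0.007626597178516579
```

View pics/s5.png

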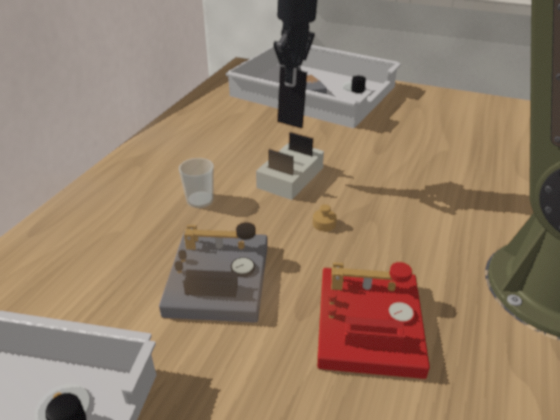

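View pics/c5.png

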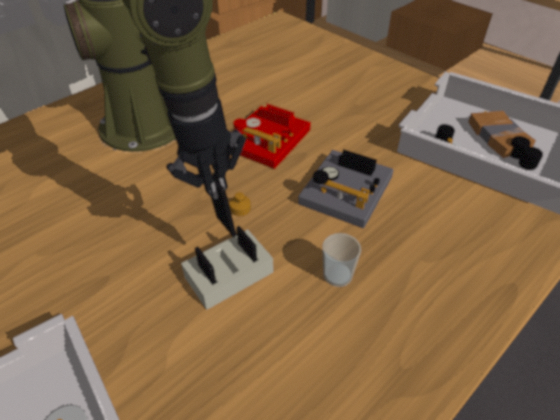

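The plate is out and upright, both short plates are in place, and its bottom is about 88 mm below the TCP. Carrying it over to the tester.

servo_tool(
  delta_pos=[
    [0,1,0],
    [0,2,0],
    [0,2,0],
    [0,2,0],
    [0,2,0],
    [0,2,0],
    [0,2,0],
    [0,2,0],
    [0,2,0],
    [-0.1,2,0],
    [-0.1,2,0],
    [-0.1,2,0],
    [-0.1,2,0],
    [-0.1,2,0],
    [-0.1,2,0],
    [-0.1,2,0],
    [-0.1,2,0],
    [-0.2,2,0],
    [-0.2,2,0],
    [-0.2,2,0],
  ],
  roll=[1.4,1.4,1.4,1.4,1.4,1.4,1.4,1.4,1.4,1.4,1.4,1.4,1.4,1.4,1.4,1.4,1.4,1.4,1.4,0.4],
  claw=[-1,-1,-1,-1,-1,-1,-1,-1,-1,-1,-1,-1,-1,-1,-1,-1,-1,-1,-1,-1],
)

```text
time_s: 8.4
tcp_pos: [0.5451, 0.2298, 0.2248]
tool_rot: [-2.986, -0.506, 0.033]
contact_force: [0.3, 0.4, -1.2]
finger_gap: 0.0074
```

servo_tool(
  delta_pos=[
    [0,1,0],
    [0,0.5,0],
    [0,0,0],
    [0,0,0],
    [0,0,0],
  ],
  roll=[0,0,0,0,0],
  claw=[-1,-1,-1,-1,-1],
)

```text
time_s: 8.9
tcp_pos: [0.5481, 0.2368, 0.2255]
tool_rot: [-2.979, -0.515, 0.033]
contact_force: [0.3, -0.4, -1.6]
finger_gap: 0.0078
```

```bash
python3 snap.py wrist w6; python3 ts.py w6
```

```text
8.9 [0.5481 0.2368 0.2255] [ 0.9419  0.3358 -0.0017] [ 0.25 -0.39 -1.6 ] 0.007824934060649174
deck[244  88 222 178] 24688 c [559.3 201.1] size [159.3 189.5] ang 18.09 z [0.0279 0.0292 0.0305]
socket[264 135  37  99] 1850 c [542.  252.8] size [84.4 29.7] ang 18.07 z [0.0539 0.0592 0.0618]
knob[387 229  44  41] 1369 c [533.5 135.1] size [35.  34.4] ang 30.31 z [0.0728 0.0743 0.0754]
```

View pics/w6.png

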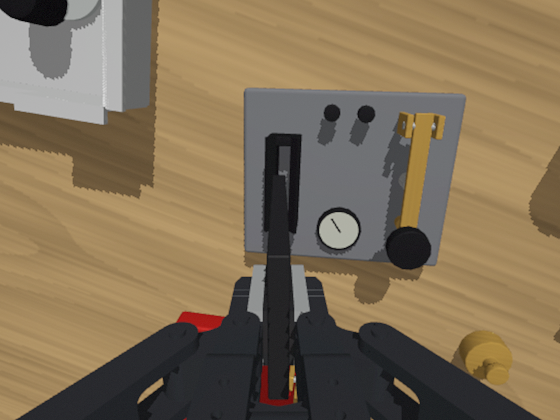

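Run:
```python
import pickle
from h import *
M,p,d,s=pickle.load(open("pics/w6.pkl","rb"));P=cloud(M,d);T=Ro.from_rotvec(s["tool_rot"]).as_matrix()
q=(P-s["tcp_pos"])@T   # tool coords
m=(abs(q[...,1])<.012)&(q[...,2]>-.05)&(q[...,2]<.1)&(abs(q[...,0])<.045)
m[:, :262]=0;m[:,300:]=0
Q=q[m];
for lo in np.arange(-.04,.1,.01):
    a=Q[(Q[:,2]>=lo)&(Q[:,2]<lo+.01)]
    if len(a)>5: print(round(lo,2),len(a),(np.percentile(a[:,0],[1,99])*1e3).round(1),(np.percentile(a[:,1],[2,50,98])*1e3).round(1))
print(proj(M,s["tcp_pos"]+T@[.03,0,.088]))
a=Q[(Q[:,2]<-.02)];print(a[:,2].min(), np.polyfit(a[:,0],a[:,1],1))
```

```text
-0.04 4051 [-30.2  28.3] [-5.1  0.2  5.7]
-0.03 483 [-4.2 29. ] [-5.8  0.6  7.3]
-0.02 403 [10.3 28.9] [-6.2  1.   7.9]
-0.01 294 [10.4 28.9] [-6.5  0.7  8.3]
0.0 153 [27.8 28.8] [-3.5  0.3  4.1]
0.01 121 [27.6 28.9] [-3.5  0.3  3.9]
0.02 105 [28.  28.9] [-3.4  0.4  4.1]
0.03 95 [27.7 28.8] [-3.2  0.4  4.3]
0.04 71 [28.  28.8] [-3.2  0.4  4.1]
0.05 72 [28.1 28.8] [-3.4  0.4  4.3]
0.06 57 [27.6 28.8] [-3.   0.5  4.4]
0.07 51 [28.2 28.8] [-3.1  0.5  4.2]
0.08 39 [28.1 28.8] [-3.2  0.5  4.2]
[[278.14599721 171.49990279]]
-0.0499720965528429 [0.00199864 0.00051996]
```

The plate hangs straight in the gripper, centred within 1.3 mm. Aligning over the slot.

servo_tool(
  delta_pos=[
    [-0.3,0.8,0],
    [-0.2,0.8,0],
    [0,0,0],
    [0,0,-2],
    [0,0,-2],
    [0,0,-2],
    [0,0,0],
    [0,0,0],
    [0,0,0],
  ],
  roll=[-0.8,-0.7,0,0,0,0,0,0,0],
  claw=[-1,-1,-1,-1,-1,-1,-1,-1,-1],
)

```text
time_s: 9.85
tcp_pos: [0.5484, 0.2404, 0.1668]
tool_rot: [-2.967, -0.511, 0.034]
contact_force: [-0.3, -0.5, -0.9]
finger_gap: 0.0074
```

```bash
python3 snap.py wrist w7; python3 ts.py w7
```

```text
9.85 [0.5484 0.2404 0.1668] [9.424e-01 3.344e-01 1.000e-04] [-0.28 -0.51 -0.89] 0.007374649473983965
deck[235  90 270 212] 33776 c [559.2 200.9] size [159.5 189.4] ang 18.08 z [0.028  0.0293 0.0305]
socket[258 148  45 116] 2727 c [541.8 252.9] size [84.6 29.6] ang 18.06 z [0.054  0.0591 0.0617]
socket[405 260  29  25] 90 c [538.4 148.5] size [ 6.4 25.7] ang 68.46 z [0.0616 0.0642 0.0658]
knob[407 264  55  48] 2030 c [533.5 135.1] size [35.3 34.8] ang 26.07 z [0.0729 0.0744 0.0754]
```

View pics/w7.png

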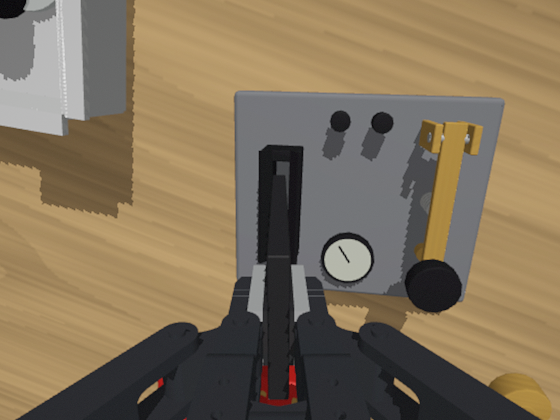

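The side moves fell short of what I commanded. Correcting again.

servo_tool(
  delta_pos=[
    [-0.2,0.5,0],
    [-0.2,0.5,0],
    [-0.1,0.3,0],
    [0,0,0],
    [0,0,0],
    [0,0,0],
  ],
  roll=[-0.5,-0.5,-0.5,0,0,0],
  claw=[-1,-1,-1,-1,-1,-1],
)

```text
time_s: 10.5
tcp_pos: [0.5469, 0.2409, 0.1655]
tool_rot: [-2.958, -0.502, 0.039]
contact_force: [-0.5, -0.3, -1.2]
finger_gap: 0.0076
```

Run:
```python
from plant import env
from h import *
s=env.get_state();print(s["tcp_pos"],Ro.from_rotvec(s["tool_rot"]).as_matrix().round(4),s["q"],s["dq"].round(3),s["joint_torque"].round(2))
```

```text
[0.54686062 0.24085922 0.16546088] [[ 0.9439  0.3265 -0.049 ]
 [ 0.3301 -0.9343  0.1346]
 [-0.0018 -0.1432 -0.9897]] [ 0.3354716   0.34196626 -0.16813995  1.06267483  0.14373438  3.1406311 ] [ 0.    -0.    -0.001  0.001  0.     0.001] [-3.000e-02 -5.520e+01  3.324e+01  3.000e-02  6.600e-01  0.000e+00]
```

Joint 6 has reached its +3.14 range limit, which is why the tool stopped following and is tilting by about 8°. A half turn the other way reaches the same fit, so I'll lift clear and start turning the tool positive to see whether the tilt recovers.

servo_tool(
  delta_pos=[
    [0,0,1],
    [0,0,2],
    [0,0,2],
    [0,0,1],
    [0,0,0],
    [0,0,0],
  ],
  roll=[5,5,5,5,0,0],
  claw=[-1,-1,-1,-1,-1,-1],
)

```text
time_s: 11.1
tcp_pos: [0.5469, 0.2409, 0.2251]
tool_rot: [-2.832, -1.007, 0.075]
contact_force: [-0.5, -0.0, -1.0]
finger_gap: 0.0075
```

```bash
cat > st.py <<'E'
from plant import env
from h import *
s=env.get_state();R=Ro.from_rotvec(s["tool_rot"]).as_matrix();print(s["time_s"],s["tcp_pos"].round(4),"z",R[:,2].round(3),"yaw",np.degrees(np.arctan2(R[1,0],R[0,0])).round(2),"q",s["q"].round(3),s["contact_force"].round(2),s["finger_gap"])
E
python3 st.py
```

```text
11.1 [0.5469 0.2409 0.2251] z [-0.092  0.11  -0.99 ] yaw 39.17 q [ 0.341  0.354 -0.014  1.254  0.135  2.795] [-0.49 -0.02 -1.  ] 0.007495474631562458
```

The tool has been carrying a tilt of about 0.1 rad since joint 6 first pinned on the trip to the tester, and the commanded pose keeps it. Reversing it needs the opposite limit: with joint 6 pinned at its low end, a positive roll should tilt the tool back. There's time for this at 11 s of 48 s, and the height is safe.

servo_tool(
  delta_pos=[
    [0,0,0],
    [0,0,0],
    [0,0,0],
    [0,0,0],
    [0,0,0],
    [0,0,0],
    [0,0,0],
    [0,0,0],
    [0,0,0],
    [0,0,0],
    [0,0,0],
    [0,0,0],
    [0,0,0],
    [0,0,0],
    [0,0,0],
    [0,0,0],
    [0,0,0],
    [0,0,0],
    [0,0,0],
    [0,0,0],
  ],
  roll=[4,8,8.5,8.5,8.5,8.5,8.5,8.5,8.5,8.5,8.5,8.5,8.5,8.5,8.5,8.5,8.5,8.5,8.5,8.5],
  claw=[-1,-1,-1,-1,-1,-1,-1,-1,-1,-1,-1,-1,-1,-1,-1,-1,-1,-1,-1,-1],
)

```text
time_s: 13.1
tcp_pos: [0.546, 0.2407, 0.2241]
tool_rot: [-0.659, 3.032, -0.218]
contact_force: [0.6, 0.3, -0.7]
finger_gap: 0.0073
```

```bash
python3 st.py
```

```text
13.1 [0.546  0.2407 0.2241] z [ 0.06 -0.13 -0.99] yaw -155.46 q [ 0.494  0.316 -0.068  1.196 -0.143  0.067] [ 0.57  0.33 -0.68] 0.007270240286672694
```

servo_tool(
  delta_pos=[
    [0,0,0],
    [0,0,0],
    [0,0,0],
    [0,0,0],
    [0,0,0],
    [0,0,0],
    [0,0,0],
    [0,0,0],
    [0,0,0],
    [0,0,0],
    [0,0,0],
    [0,0,0],
    [0,0,0],
    [0,0,0],
    [0,0,0],
    [0,0,0],
    [0,0,0],
    [0,0,0],
    [0,0,0],
    [0,0,0],
  ],
  roll=[8.5,8.5,8.5,8.5,8.5,8.5,8.5,8.5,8.5,8.5,8.5,8.5,8.5,8.5,8.5,8.5,8.5,8.5,8.5,8.5],
  claw=[-1,-1,-1,-1,-1,-1,-1,-1,-1,-1,-1,-1,-1,-1,-1,-1,-1,-1,-1,-1],
)

```text
time_s: 15.1
tcp_pos: [0.5461, 0.2404, 0.2242]
tool_rot: [-2.975, -0.378, 0.033]
contact_force: [0.7, -1.1, -1.4]
finger_gap: 0.0071
```

```bash
python3 st.py
```

```text
15.1 [0.5461 0.2404 0.2242] z [-0.039  0.138 -0.99 ] yaw 14.51 q [ 0.335  0.301 -0.089  1.173  0.144 -3.059] [ 0.72 -1.11 -1.39] 0.0071098432597305325
```

servo_tool(
  delta_pos=[
    [0,0,0],
    [0,0,0],
    [0,0,0],
    [0,0,0],
    [0,0,0],
  ],
  roll=[4,2,2,2,0],
  claw=[-1,-1,-1,-1,-1],
)

```text
time_s: 15.6
tcp_pos: [0.5377, 0.2643, 0.2254]
tool_rot: [-2.964, -0.58, 0.039]
contact_force: [-0.7, 0.5, -2.0]
finger_gap: 0.0077
```

```bash
python3 st.py
```

```text
15.6 [0.5377 0.2643 0.2254] z [-0.048  0.114 -0.992] yaw 22.15 q [ 0.389  0.314 -0.066  1.193  0.124 -3.14 ] [-0.69  0.46 -1.99] 0.007735683016725042
```

It works: tilt went from 0.144 to 0.124. The original tilt came from a +y trip pinned at the upper limit, so a −y trip pinned here should undo it.

servo_tool(
  delta_pos=[
    [0,-3,0],
    [0,-3,0],
    [0,-3,0],
    [0,-3,0],
    [0,0,0],
  ],
  roll=[0,0,0,0,0],
  claw=[-1,-1,-1,-1,-1],
)

```text
time_s: 16.1
tcp_pos: [0.5213, 0.188, 0.2257]
tool_rot: [-3.031, -0.456, 0.022]
contact_force: [-0.7, 0.2, -1.9]
finger_gap: 0.0072
```

```bash
python3 st.py
```

```text
16.1 [0.5213 0.188  0.2257] z [-0.025  0.073 -0.997] yaw 17.13 q [ 0.3    0.231 -0.171  1.171  0.077 -3.141] [-0.68  0.18 -1.91] 0.007226352479995739
```

servo_tool(
  delta_pos=[
    [0.4,-3,0],
    [0.4,-3,0],
    [0.4,-3,0],
    [0.4,-3,0],
    [0.4,-3,0],
    [0,0,0],
  ],
  roll=[0,0,0,0,0,0],
  claw=[-1,-1,-1,-1,-1,-1],
)

```text
time_s: 16.7
tcp_pos: [0.5256, 0.1074, 0.2253]
tool_rot: [-3.113, -0.299, 0.007]
contact_force: [-0.4, 1.5, -1.4]
finger_gap: 0.0075
```

```bash
python3 st.py
```

```text
16.7 [0.5256 0.1074 0.2253] z [-0.006  0.014 -1.   ] yaw 10.96 q [ 0.192  0.199 -0.21   1.165  0.015 -3.141] [-0.38  1.55 -1.38] 0.007477122539515424
```

servo_tool(
  delta_pos=[
    [0.2,-2,0],
    [0.2,-2,0],
    [0,0,0],
  ],
  roll=[0,0,0],
  claw=[-1,-1,-1],
)

```text
time_s: 17.0
tcp_pos: [0.5262, 0.0871, 0.2253]
tool_rot: [3.129, 0.257, -0.005]
contact_force: [-0.3, 0.4, -1.5]
finger_gap: 0.0073
```

```bash
python3 st.py
```

```text
17.0 [0.5262 0.0871 0.2253] z [-0.003 -0.002 -1.   ] yaw 9.4 q [ 1.650e-01  1.940e-01 -2.170e-01  1.164e+00 -2.000e-03 -3.141e+00] [-0.26  0.35 -1.45] 0.007278266695387285
```

The tool is vertical again. Unwinding the half turn to yaw 198° while carrying the plate to the slot.

servo_tool(
  delta_pos=[
    [0,0,0],
    [0,0.8,0],
    [0,0.8,0],
    [0.1,0.8,0],
    [0.1,0.8,0],
    [0.1,0.8,0],
    [0.1,0.8,0],
    [0.1,0.8,0],
    [0.1,0.8,0],
    [0.1,0.8,0],
    [0.1,0.8,0],
    [0.1,0.8,0],
    [0.1,0.8,0],
    [0.1,0.8,0],
    [0.1,0.8,0],
    [0.1,0.8,0],
    [0.1,0.8,0],
    [0,0.8,0],
    [0,0.8,0],
    [0,0.8,0],
  ],
  roll=[-4,-8.5,-8.5,-8.5,-8.5,-8.5,-8.5,-8.5,-8.5,-8.5,-8.5,-8.5,-8.5,-8.5,-8.5,-8.5,-8.5,-8.5,-8.5,-8.5],
  claw=[-1,-1,-1,-1,-1,-1,-1,-1,-1,-1,-1,-1,-1,-1,-1,-1,-1,-1,-1,-1],
)

```text
time_s: 19.0
tcp_pos: [0.5401, 0.2407, 0.2252]
tool_rot: [-0.643, 3.072, 0.002]
contact_force: [-0.1, 0.1, -1.6]
finger_gap: 0.0076
```

servo_tool(
  delta_pos=[
    [0,0.8,0],
    [0,0.5,0],
    [0,0,0],
    [0,0,0],
    [0,0,0],
  ],
  roll=[-4,-1.8,0,0,0],
  claw=[-1,-1,-1,-1,-1],
)

```text
time_s: 19.5
tcp_pos: [0.5402, 0.2529, 0.2252]
tool_rot: [-0.497, 3.099, 0.002]
contact_force: [0.2, -0.2, -1.3]
finger_gap: 0.0076
```

```bash
python3 st.py; python3 snap.py wrist w8; python3 ts.py w8
```

```text
19.5 [0.5402 0.2529 0.2252] z [ 0.002  0.002 -1.   ] yaw -161.79 q [ 0.438  0.307 -0.07   1.191  0.     0.12 ] [ 0.23 -0.21 -1.3 ] 0.007609583834275524
19.5 [0.5402 0.2529 0.2252] [-0.9499 -0.3124 -0.0028] [ 0.23 -0.21 -1.3 ] 0.007609583834275524
deck[108  89 216 167] 23089 c [557.9 201. ] size [159.4 189.1] ang 17.98 z [0.0279 0.0293 0.0306]
socket[260 137  36  97] 1904 c [541.  253.3] size [84.2 29.6] ang 18.11 z [0.0539 0.0591 0.0618]
knob[115 113  47  46] 1636 c [532.2 135. ] size [34.7 34.9] ang 29.55 z [0.0729 0.0743 0.0755]
```

View pics/w8.png

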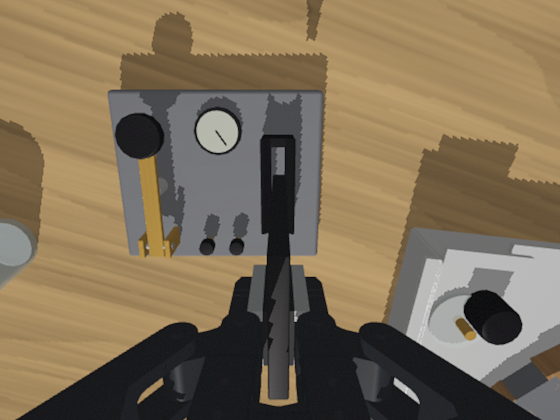

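Controlled and aligned, with the tool vertical at yaw 198.2° and the slot at (0.5415,0.253). Re-checking how the plate hangs in the gripper.

```bash
cat > pl.py <<'E'
import pickle,sys
from h import *
M,p,d,s=pickle.load(open(f"pics/{sys.argv[1]}.pkl","rb"));P=cloud(M,d);T=Ro.from_rotvec(s["tool_rot"]).as_matrix()
q=(P-s["tcp_pos"])@T
m=(abs(q[...,1])<.012)&(q[...,2]>-.05)&(q[...,2]<.1)&(abs(q[...,0])<.045);m[:, :262]=0;m[:,300:]=0
Q=q[m]
for lo in np.arange(-.0,.1,.02):
    a=Q[(Q[:,2]>=lo)&(Q[:,2]<lo+.01)]
    if len(a)>5: print(round(lo,2),(np.percentile(a[:,0],[1,99])*1e3).round(1),(np.percentile(a[:,1],[2,50,98])*1e3).round(1))
sl=np.array([.5415,.253,.03]);yaw=np.radians(18.1)
c=s["tcp_pos"]+T@[-.0013,.0004,.088];print("bottom",c.round(4),"offset to slot in tester axes mm",(np.array([[np.cos(yaw),np.sin(yaw)],[-np.sin(yaw),np.cos(yaw)]])@(sl-c)[:2]*1e3).round(1))
E
python3 pl.py w8
```

```text
-0.0 [28.3 29.4] [-3.3  0.1  4.3]
0.02 [28.4 29.3] [-3.2  0.6  4.4]
0.04 [28.5 29.3] [-3.   0.6  4.4]
0.06 [28.1 29.3] [-2.8  0.7  4.6]
0.08 [28.6 29.3] [-3.   0.7  4.5]
bottom [0.5415 0.2539 0.1372] offset to slot in tester axes mm [-0.3 -0.8]
```

Within 1 mm of the slot centre. Descending in stages.

servo_tool(
  delta_pos=[
    [0,-0.1,-1.5],
    [0,0,-2],
    [0,0,-2],
    [0,0,-1.5],
    [0,0,-0.5],
    [0,0,-0.5],
    [0,0,-0.5],
    [0,0,0],
  ],
  roll=[0,0,0,0,0,0,0,0],
  claw=[-1,-1,-1,-1,-1,-1,-1,-1],
)

```text
time_s: 20.35
tcp_pos: [0.5402, 0.2521, 0.1402]
tool_rot: [-0.496, 3.099, 0.002]
contact_force: [-0.2, 1.5, -1.3]
finger_gap: 0.0075
```

servo_tool(
  delta_pos=[
    [0,0,-0.5],
    [0,0,-0.5],
    [0,0,-0.5],
    [0,0,-0.3],
    [0,0,0],
    [0,0,0],
  ],
  roll=[0,0,0,0,0,0],
  claw=[-1,-1,-1,-1,-1,-1],
)

```text
time_s: 20.95
tcp_pos: [0.5402, 0.2521, 0.1222]
tool_rot: [-0.496, 3.099, 0.002]
contact_force: [0.2, 0.1, -1.4]
finger_gap: 0.0077
```

```bash
python3 st.py
```

```text
20.95 [0.5402 0.2521 0.1222] z [ 0.002  0.002 -1.   ] yaw -161.82 q [ 0.436  0.367 -0.228  0.973  0.     0.119] [ 0.22  0.1  -1.41] 0.007685407409484152
```

servo_tool(
  delta_pos=[
    [0,0,-0.2],
    [0,0,-0.1],
    [0,0,-0.1],
    [0,0,0],
    [0,0,0],
  ],
  roll=[0,0,0,0,0],
  claw=[-1,-1,-1,-1,-1],
)

```text
time_s: 21.45
tcp_pos: [0.5402, 0.2521, 0.1183]
tool_rot: [-0.496, 3.099, 0.002]
contact_force: [0.2, 0.2, -1.8]
finger_gap: 0.0075
```

servo_tool(
  delta_pos=[
    [0,0,-0.1],
    [0,0,-0.1],
    [0,0,0],
    [0,0,0],
  ],
  roll=[0,0,0,0],
  claw=[-1,-1,-1,-1],
)

```text
time_s: 21.85
tcp_pos: [0.5406, 0.2523, 0.1178]
tool_rot: [-0.496, 3.098, 0.003]
contact_force: [-2.8, -1.1, 8.4]
finger_gap: 0.0074
```

```bash
python3 snap.py side s9
python3 - <<'E'
import cv2;p=cv2.imread('pics/s9.png');cv2.imwrite('pics/s9z.png',cv2.resize(p[130:340,120:320],None,fx=2.8,fy=2.8,interpolation=cv2.INTER_CUBIC))
E
```

```text
21.85 [0.5406 0.2523 0.1178] [-0.9501 -0.312  -0.0046] [-2.81 -1.15  8.38] 0.007385187823751561
```

View pics/s9z.png

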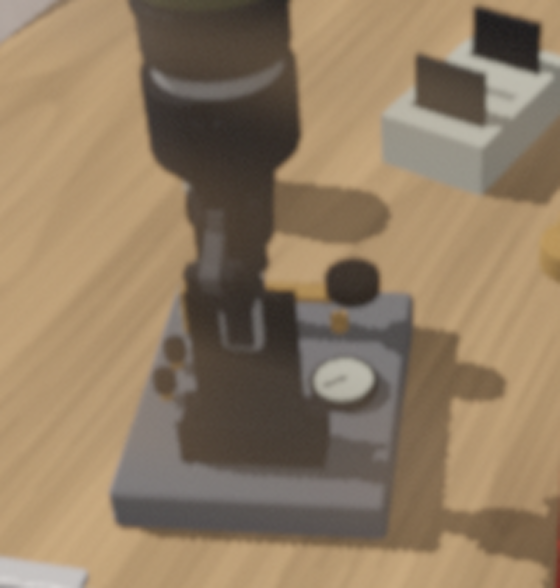

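The plate met the floor (about 10 N) at TCP z 0.118, which is the expected height. Releasing and rising.

servo_tool(
  delta_pos=[
    [0,0,0],
    [0,0,0],
    [0,0,0],
    [0,0,0],
    [0,0,0],
    [0,0,0],
    [0,0,1],
    [0,0,2],
    [0,0,2],
    [0,0,2],
    [0,0,2],
    [0,0,0],
    [0,0,0],
  ],
  roll=[0,0,0,0,0,0,0,0,0,0,0,0,0],
  claw=[0,0.6,0.6,0.6,0.6,0.6,0.6,0.6,0.6,0.6,0.6,0.6,0.6],
)

```text
time_s: 23.2
tcp_pos: [0.5406, 0.2523, 0.2069]
tool_rot: [-0.496, 3.098, 0.003]
contact_force: [-0.1, 0.6, -0.4]
finger_gap: 0.0682
```

```bash
python3 snap.py wrist w10; python3 ts.py w10
python3 - <<'E'
import pickle
from h import *
M,p,d,s=pickle.load(open("pics/w10.pkl","rb"));P=cloud(M,d);Z=P[...,2]
m=(abs(P[...,0]-.5415)<.05)&(abs(P[...,1]-.253)<.05)&(Z>.14)&(Z<.156)
r=cv2.minAreaRect((P[m][:,:2]*1000).astype(np.float32));print(m.sum(),r,np.median(Z[m]))
E
```

```text
23.2 [0.5406 0.2523 0.2069] [-0.9501 -0.312  -0.0044] [-0.11  0.59 -0.41] 0.06819529958246004
deck[ 99  89 228 174] 23733 c [557.5 201.3] size [158.2 188.8] ang 18.16 z [0.028  0.0293 0.0305]
deck[106 141  34 122] 1966 c [603.7 127.2] size [115.4  20. ] ang 18.15 z [0.0281 0.0293 0.0305]
socket[260 139  38 103] 2321 c [541.1 253.3] size [84.5 29.6] ang 18.2 z [0.054  0.0587 0.0617]
knob[106 115  49  48] 1855 c [532.3 135. ] size [34.4 35.1] ang 17.64 z [0.073  0.0744 0.0756]
1351 ((541.4835205078125, 253.3498992919922), (60.643123626708984, 8.018888473510742), 18.036693572998047) 0.14928487255693448
```

View pics/w10.png

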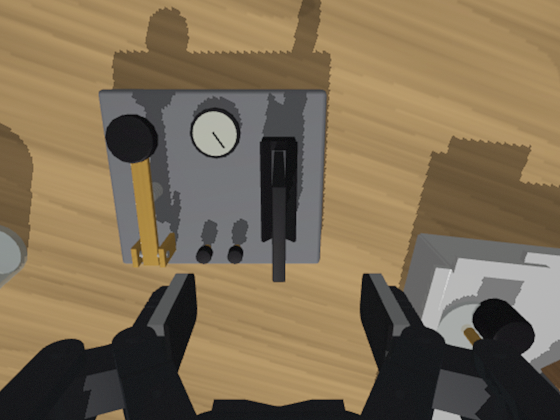

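The plate is home and free: top at z 0.149, centre (0.5415,0.2533), yaw 18.0°. Shutting the gripper and moving over the knob at (0.533,0.135).

servo_tool(
  delta_pos=[
    [0,-1,0],
    [0,-2,0],
    [-0.1,-2,0],
    [-0.2,-2,0],
    [-0.2,-2,0],
    [-0.2,-2,0],
    [-0.1,-0.7,0],
    [0,0,-2],
    [0,0,-2],
    [0,0,-2],
    [0,0,-2],
    [0,0,-1],
    [0,0,0],
    [0,0,0],
  ],
  roll=[0,0,0,0,0,0,0,0,0,0,0,0,0,0],
  claw=[-1,-1,-1,-1,-1,-1,-1,-1,-1,-1,-1,-1,-1,-1],
)

```text
time_s: 24.65
tcp_pos: [0.5323, 0.1352, 0.1166]
tool_rot: [-0.496, 3.099, 0.002]
contact_force: [1.1, -0.7, 0.1]
finger_gap: 0.0003
```

```bash
python3 st.py; python3 snap.py wrist w11; python3 snap.py scene c11
python3 - <<'E'
import cv2;p=cv2.imread('pics/c11.png');cv2.imwrite('pics/c11z.png',cv2.resize(p[80:320,160:420],None,fx=2.3,fy=2.3,interpolation=cv2.INTER_CUBIC))
E
```

```text
24.65 [0.5323 0.1352 0.1166] z [ 0.003  0.002 -1.   ] yaw -161.82 q [ 0.248  0.29  -0.351  0.927  0.001 -0.069] [ 1.09 -0.68  0.14] 0.0002723021384377637
24.65 [0.5323 0.1352 0.1166] [-0.9501 -0.312  -0.0029] [ 1.09 -0.68  0.14] 0.0002723021384377637
24.7 [0.5328 0.1353 0.1171] [-0.9501 -0.312  -0.0041] [ 0.17 -0.35  0.79] 0.00014332826843820612
```

View pics/w11.png

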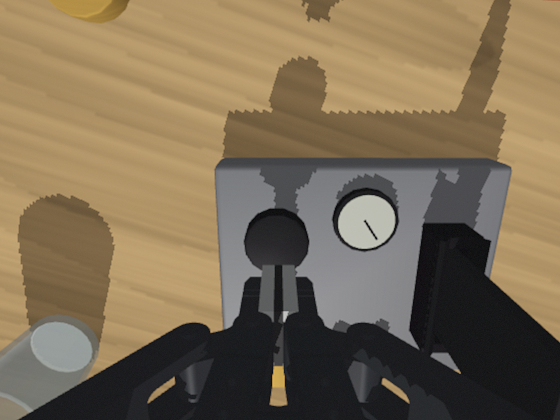

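View pics/c11z.png

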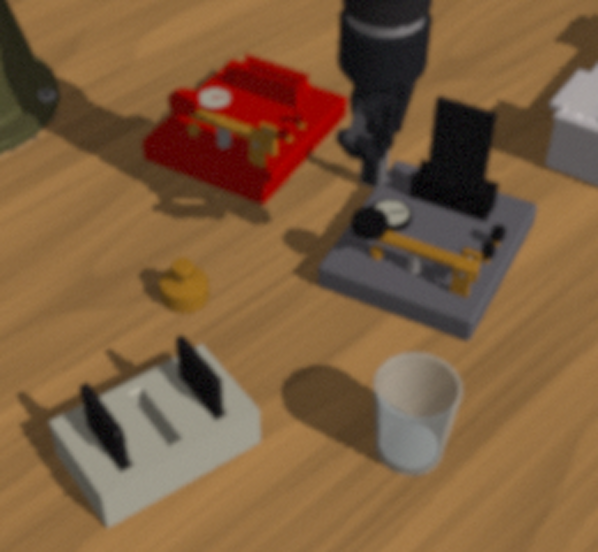

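The shut fingers are centred over the knob, the plate is standing in its slot and everything else is undisturbed. Descending to find contact.

servo_tool(
  delta_pos=[
    [0,0,-1.5],
    [0,0,-1.5],
    [0,0,-0.8],
    [0,0,0],
    [0,0,0],
  ],
  roll=[0,0,0,0,0],
  claw=[-1,-1,-1,-1,-1],
)

```text
time_s: 25.25
tcp_pos: [0.5326, 0.1352, 0.0789]
tool_rot: [-0.496, 3.099, 0.002]
contact_force: [-1.2, 0.8, 0.4]
finger_gap: -0.0001
```

servo_tool(
  delta_pos=[
    [0,0,-0.2],
    [0,0,-0.2],
    [0,0,0],
    [0,0,0],
  ],
  roll=[0,0,0,0],
  claw=[-1,-1,-1,-1],
)

```text
time_s: 25.65
tcp_pos: [0.5327, 0.1353, 0.0747]
tool_rot: [-0.496, 3.098, 0.002]
contact_force: [0.3, -0.9, 1.2]
finger_gap: 0.0003
```

servo_tool(
  delta_pos=[
    [0,0,-0.2],
    [0,0,-0.2],
    [0,0,0],
    [0,0,0],
  ],
  roll=[0,0,0,0],
  claw=[-1,-1,-1,-1],
)

```text
time_s: 26.05
tcp_pos: [0.5322, 0.1351, 0.0703]
tool_rot: [-0.496, 3.099, 0.002]
contact_force: [-0.9, 0.9, 3.4]
finger_gap: -0.0004
```

servo_tool(
  delta_pos=[
    [0,0,-0.2],
    [0,0,-0.1],
    [0,0,0],
    [0,0,0],
    [0,0,0],
    [0,0,0],
  ],
  roll=[0,0,0,0,0,0],
  claw=[-1,-1,-1,-1,-1,-1],
)

```text
time_s: 26.65
tcp_pos: [0.5319, 0.135, 0.0672]
tool_rot: [-0.496, 3.1, 0.002]
contact_force: [-3.2, -1.7, 4.8]
finger_gap: 0.0002
```

```bash
python3 st.py; python3 snap.py wrist w12; python3 snap.py side s12;python3 snap.py scene c12; python3 st.py
python3 - <<'E'
import cv2,pickle,numpy as np
from h import *
p=cv2.imread('pics/s12.png');cv2.imwrite('pics/s12z.png',cv2.resize(p[110:350,140:360],None,fx=2.4,fy=2.4,interpolation=cv2.INTER_CUBIC))
M,p,d,s=pickle.load(open("pics/w12.pkl","rb"));P=cloud(M,d);Z=P[...,2]
k=np.hypot(P[...,0]-.5328,P[...,1]-.135)<.017
k&=(Z>.045)&(Z<.08);k[270:]=0
q=P[k];print("knob",k.sum(),np.percentile(q[:,2],[10,50,90]))
dark=k&(p.max(2)<70);A=P[dark];A=A[A[:,2]>np.percentile(A[:,2],25)]
c=np.linalg.lstsq(np.c_[A[:,:2]-[.533,.135],np.ones(len(A))],A[:,2],rcond=None)[0];print("plane z at centre",c)
E
```

```text
26.65 [0.5319 0.135  0.0672] z [ 0.002  0.001 -1.   ] yaw -161.83 q [ 0.248  0.338 -0.41   0.82   0.001 -0.069] [-3.17 -1.65  4.76] 0.0001640400549920391
26.65 [0.5319 0.135  0.0672] [-0.9501 -0.3119 -0.0024] [-3.17 -1.65  4.76] 0.0001640400549920391
26.7 [0.5319 0.135  0.0672] [-0.9501 -0.3119 -0.0025] [-3.04 -1.31  5.09] 0.0002193899548936652
26.75 [0.5319 0.135  0.0672] [-0.9501 -0.3119 -0.0024] [-2.63 -1.9   4.9 ] -3.27417198309754e-05
26.8 [0.5319 0.135  0.0672] z [ 0.002  0.001 -1.   ] yaw -161.82 q [ 0.248  0.338 -0.41   0.82   0.001 -0.069] [-3.16 -1.64  4.42] 6.761758613786035e-05
knob 1093 [0.06443511 0.06532953 0.07223021]
plane z at centre [-0.02723903 -0.00673061  0.06558286]
```

View pics/w12.png

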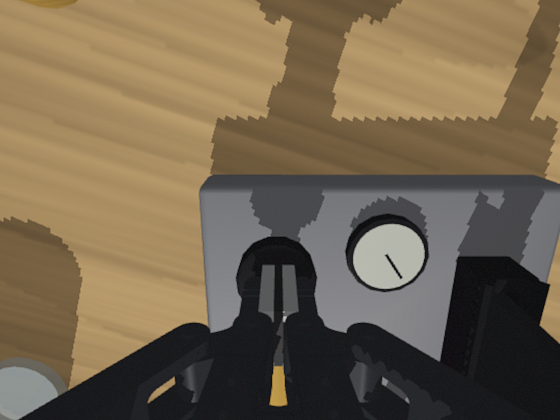

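View pics/s12z.png

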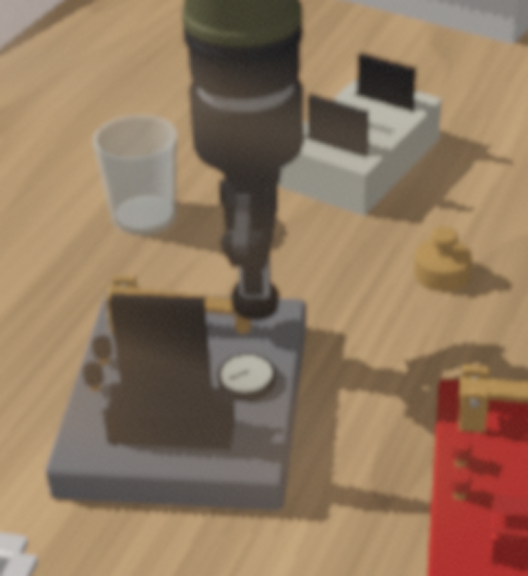

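The knob is about 8 mm down: TCP at 0.0672, measured knob surface 0.0656 against 0.0744 at rest, force about 4.7 N and steady. The plate is standing free and the short plates, beaker and weight are unmoved. Handing in.

```bash
python3 -c "
from plant import env
print(env.hand_in())"
```

```text
the job is handed in; nothing more can be done
None
```

The tall plate is standing home in the grey tester's slot, let go, and I handed in with the shut fingers holding the knob about half way down. The clock read 26.8 s at hand-in, out of 48 s. No verdict was reported.

**Problem on the way:** joint 6 sat on its range limit (about ±3.14) several times. The first time tilted the tool by about 0.1 rad before the grasp. The plate was therefore drawn out about 6° off vertical, well inside the 0.5 rad allowed. I later worked the tilt out by pinning the joint at its other limit. I then turned the tool half round and set the plate in vertically. If touching that limit counts as passing it, the run could fail on that.

**Last checks:**

| Check | Measured | Expected or allowed |
|---|---|---|
| Plate top height | 0.149 m | 0.150 m if home |
| Plate centre to slot centre | about 0.5 mm | under 9 mm |
| Plate yaw vs slot yaw | 18.0° vs 18.1° | aligned |
| Knob travel, from the fingertip height | about 7.8 mm | 5 to 11 mm |
| Knob travel, from the wrist camera | about 8.8 mm | 5 to 11 mm |
| Upward force on the tool | 4.4 to 5.1 N, steady | about 4.5 N half way |

- **Knob travel:** the two readings disagree by about 1 mm, but both are inside the allowed range.
- **Side force:** there was also about 3.5 N sideways on the fingers, which I did not correct.
- **Other objects:** the short plates, beaker and brass weight looked undisturbed in the last side view. I did not measure their positions again.

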